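# Stock the door rack of the bench cabinet

## Task

Swing the blue bench cabinet's door wide open by its handle, at least square to the cabinet. Then set the two green bottles down, without dropping them, upright in the yellow rack on the inside of the door, one in each compartment. Leave the door standing wide open, knock no bottle over, and leave the other things on the bench where they are.

Things in the scene. Friction and masses are not known exactly. Their poses are not given: they have to be found in the camera images.
- cabinet: Blue steel cabinet, shell 150 deep (x) x 250 wide (y) x 240 high, fixed to the bench. Origin: centre of its underside; its open front faces its own -x, z up. A roof covers the inside, so the rack is reached from above only with the door open.
- door (a joint): Door angle in rad: 0 closed, grows as it opens, limit 1.9; starts shut or ajar. Grey panel 15 thick, 246 wide, 5 to 237 mm above the bench, over the cabinet's front, hinged upright on its front left (+y) edge; the free edge swings out to the cabinet's -x, then round to +y. The stiff hinge (0.25 N m) stays where it is left.
- hinge (a point): Point on the door's hinge axis, 120 mm above the bench. The door frame turns with the door: -y runs along the panel to its free edge, -x is its outer face (the panel fills x = -16 to -1 mm), z up.
- handle: Upright round steel bar, 12 mm diameter, on the door's outer face near its free edge. Origin: on the bar's axis at a good height to grip, 218 mm above the bench, 20 mm below the bar's top end; in the door frame x = -54, y = -215 mm from the hinge axis (38 mm off the panel). Axes as the door's. Two 8 mm posts hold it, 32 and 90 mm below the origin: the top 48 mm stand free all round.
- rack: Yellow open-topped rack on the inner face of the door, 72 (x, away from the panel) x 160 (y, along the panel) x 50 high, walls and floor 4 mm, one wall across y makes two compartments side by side. Origin: centre of its underside, 66 mm above the bench, at x = 36, y = -125 mm in the door frame. Axes as the door's.
- cell0 (a point): Centre of the floor of the compartment nearer the hinge, 70 mm above the bench; inside 64 (x) x 74 (y) mm, 46 deep; axes as the door's.
- cell1 (a point): Centre of the floor of the compartment nearer the door's free edge; otherwise as cell0. The two centres are 78 mm apart.
- bottle0: Green bottle with a paper label band and an orange cap, about 0.22 kg. Origin: centre of its underside, z up to the cap. Body 48 mm diameter up to 100 mm, cap 38 mm diameter from 100 to 150 mm: grip the cap. Starts upright on the bench.
- bottle1: Second green bottle, the same as bottle0.
- block: Bystander: machined aluminium block 55 x 55 x 75 mm with two steel stubs on top (97 mm in all). Origin: centre of its underside.
- screwdriver: Bystander: screwdriver with a green handle, 190 mm long, lying along its x. Origin: under its middle.
- carton: Bystander: cardboard carton 130 (x) x 90 (y) x 60 mm. Origin: centre of its underside.
Mind the look-alikes: they are no part of the job. What is shaped like the bottle0 but purple is not meant.

How it is judged:
By the outcome, as a careful person would: the job done as asked, in the order asked, and still so for the second after the job is handed in, with the robot touching nothing.
It also fails if it takes over 72 s, if anything falls off the work surface, if the arm or the gripper's body presses on something with over 40 N, if the wrist force passes 120 N, or if a joint passes its speed limit or range.

## Robot

A 6-joint arm with a two-finger parallel gripper is mounted at the origin on the work surface. World frame = base frame: x ahead of the robot, y to its left, z up, the work surface at z = 0. Lengths are in m, angles in degrees, forces in N, time in s.
With the tool pointing down it reaches from about 0.35 to 0.875 m from the base axis. Payload 4.2 kg.
Tool frame: the origin (TCP) lies midway between the tips of the shut fingers; the grasp point (between the pads) lies 19 mm behind it; z points along the fingers, y is the line along which they close (so a half turn about z gives the same grasp; the last joint's range is limited). The gripper opens to 87 mm and grips with 3 to 60 N. Pads are 19 mm wide; open, the fingers measure 117 mm over their backs; the gripper's body (75 mm by 190 mm) begins 51 mm behind the grasp point.
Start: joints at [-59.439, 22.042, 0.453, 0, -68.411, -14.817], TCP at [0.17, -0.602, 0.223] pointing down, gripper open.
Joint ranges: [-179.83, 179.83], [-69.29, 118.12], [-61.27, 80.66], [-181.25, 117.63], [-171.15, -9.14], [-177.46, 177.46]. Speed limits (degrees/s): [159.86, 159.86, 180, 180, 180, 180].

## Interface

Orientations are given as [roll, pitch, yaw] about the fixed x, y, z axes, in that order (R = Rz(yaw) Ry(pitch) Rx(roll)).
In Python, from workcell import env gives the robot as it stands. The module is installed in compiled form; this text tells all that it offers. Calls block until the motion is done:
- env.goto(position, orientation): joint-space move of the TCP to a pose.
- env.move_straight(position, rotation=None, rate=0.15, force_limit=None): straight line of the TCP; rotation=None keeps the orientation; rate is the mean speed in m/s. With force_limit (N) it stops when the force on the tool has changed by that much, and returns True; else False.
- env.set_joints(angles): joint-space move.
- env.gripper_to(opening, grasp_force=None): opening from 0.0 (shut) to 1.0 (fully open); grasp_force is the grip in N (None keeps the last); returns when the fingers have stopped.
- env.dwell(seconds).
- env.inverse_kinematics(position, orientation): joint angles nearest the present ones, or None.
- env.read_state(): the state.
- env.grab_frame(name): name is "scene" or "top" or "wrist"; returns a dict with "image" (400x640x3 uint8, blue, green, red), "fx", "fy", "cx", "cy" (pixels), "position" and "orientation" of the camera in the world. Camera axes: x right, y up, looking along -z (the intrinsics and any distortion apply to the point x, -y, -z); pixel columns grow to the right and rows downward; lengths in m; the calibration is good to about 2 mm. The wrist camera is an equidistant fisheye: a pixel r from the principal point sees the ray r / f radians off the axis. A picture is of the moment at which its call begins. There is no depth.
A pose or a line that the arm cannot do raises env.Unreachable and nothing moves.
- env.close_job(): hands the job in; it is judged then, once.
Trained networks look in a picture, given as the dict that the camera call returned (one of the last four; its "shot" number tells which), for a name from the list of things; names that differ only in an ending like _2 or _b are one class to them, and where a whole thing is asked for, a point or a joint stands for the part that bears it (a point fixed in the world has none). Each returns a list of dicts, best first, with "score" (0 to 1); they miss things now and then, are a little off and sometimes report something else, mostly with a low value. They report only what shows in the picture. A call takes as long as a camera call. They do not tell look-alikes from the thing itself.
- env.search_frame(picture, thing): "xyz" ([x, y, z] in m, in world coordinates, good to about 4 mm: the middle of the surface that is visible of it).
- env.trace(picture, thing): "mask" (400x640 bool, what is visible of it).
The state is a dict: "clock": time; "joint_positions": joint angles; "qvel": joint speeds; "joint_torque": joint torques, N m; "position": TCP position; "tool_rot": TCP orientation; "force": force on the tool from outside, world axes, zero at the start; "wrist_torque": the same for the moment, N m; "opening": opening from 0.0 (shut) to 1.0 (fully open); "finger_force": force on a finger pad.
Only numpy, scipy, OpenCV 4.12 (cv2) and the standard library are available. Lean on these libraries where they do the work, as an engineer would, in place of code of your own. Each camera call takes 0.05 s, during which the arm holds its last target. There are 200 camera calls.

## Working session

There is one attempt and no reset: what is moved stays moved. The work goes in short steps, each a Python script; the robot and the scene stay as the last script left them, time stands still between calls to the robot, and variables do not carry over. Pictures are saved under pics/ and viewed, at most 10 in all, crops included, and the job is handed in when it is done.

```bash
mkdir -p pics; python3 - <<'E'
from workcell import env
import cv2,numpy as np
np.set_printoptions(precision=4,suppress=True)
print(env.read_state())
ims=[]
for n in ["scene","top"]:
    p=env.grab_frame(n); ims.append(p["image"]); print(n,p["position"],p["orientation"],p["fx"],p["cx"],p["cy"])
    cv2.imwrite(f"pics/{n}0.png",p["image"])
    for t in ["cabinet","door","handle","rack","bottle0","block","screwdriver","carton"]:
        for d in env.search_frame(p,t): print(t,np.round(d["xyz"],4),round(d["score"],2))
E
```

```text
{'clock': 0.0, 'joint_positions': array([-59.4381,  22.0898,   0.3813,  -0.0304, -68.4108, -14.816 ]), 'qvel': array([ 0.0656, -0.0185, -0.085 , -0.0719,  0.045 ,  0.0346]), 'joint_torque': array([ -0.0003, -39.0664,  18.7413,   4.2198,   0.0112,  -0.0002]), 'position': array([ 0.1695, -0.601 ,  0.2215]), 'tool_rot': array([ 179.8775,   -0.0032, -164.2653]), 'force': array([1.2203, 0.0024, 0.158 ]), 'wrist_torque': array([ 0.022 , -0.0338, -0.0424]), 'finger_force': 0.0, 'opening': 1.0001214348446392}
scene [ 0.5309 -0.2382  0.9828] [19.5203 -0.4836  4.7097] 363.7468058414859 318.8579020096463 206.73817101468475
cabinet [0.7217 0.0509 0.2418] 0.85
door [0.6467 0.0662 0.1868] 0.57
handle [0.5937 0.0119 0.184 ] 0.64
rack [0.6794 0.0845 0.0697] 0.77
bottle0 [ 0.6102 -0.2243  0.1487] 0.76
bottle0 [ 0.6731 -0.1551  0.134 ] 0.75
bottle0 [ 0.4801 -0.1864  0.155 ] 0.73
block [ 0.4472 -0.3087  0.0776] 0.88
screwdriver [ 0.3455 -0.2244  0.0259] 0.75
carton [0.6225 0.3919 0.0611] 0.62
top [0.3821 0.0366 1.149 ] [  7.6755  -0.1969 -89.7028] 375.97530931294665 322.39455050567074 206.71481028122943
cabinet [0.7111 0.0885 0.2439] 0.64
door [0.6482 0.0956 0.1708] 0.75
handle [0.5902 0.0176 0.1861] 0.63
handle [0.6492 0.0966 0.1709] 0.6
handle [ 0.6067 -0.2119  0.105 ] 0.37
rack [0.7127 0.0714 0.068 ] 0.71
bottle0 [ 0.6738 -0.1435  0.1017] 0.78
bottle0 [ 0.6074 -0.214   0.1071] 0.72
bottle0 [ 0.4719 -0.1761  0.1204] 0.6
block [ 0.446  -0.3012  0.0739] 0.79
screwdriver [ 0.345  -0.2257  0.0245] 0.83
carton [0.6153 0.4039 0.0599] 0.84
carton [0.6488 0.0955 0.1706] 0.44
```

View pics/scene0.png

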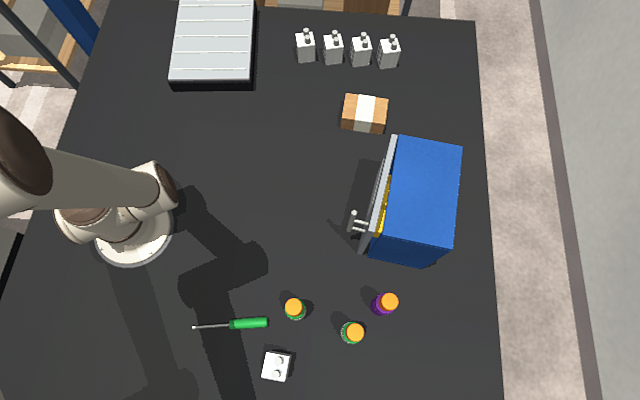

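View pics/top0.png

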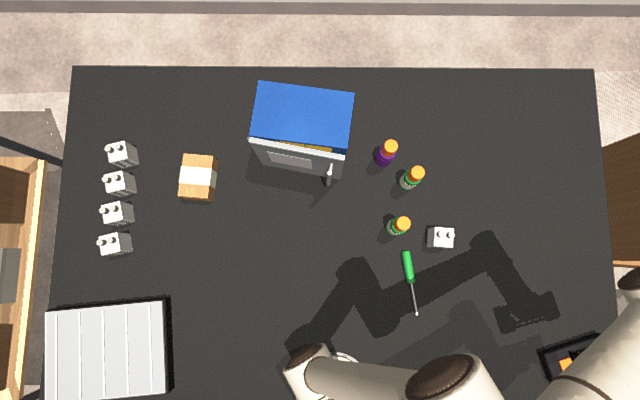

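The scene view shows the green bottles at (294,308) and (353,332), with the purple look-alike at (386,302). The cabinet roof spans about (395,135)–(462,250), the door is ajar, and the handle is at (355,215). Next I'll fit the geometry on known-height planes.

```bash
cat > h.py <<'E'
from workcell import env
import cv2,numpy as np
from scipy.spatial.transform import Rotation as R
np.set_printoptions(precision=4,suppress=True)
def rot(p): return R.from_euler('xyz',p["orientation"],degrees=True).as_matrix()
def unproj(p,uv,z):
    uv=np.atleast_2d(uv).astype(float)
    d=np.c_[(uv[:,0]-p["cx"])/p["fx"],-(uv[:,1]-p["cy"])/p["fy"],-np.ones(len(uv))]@rot(p).T
    o=np.array(p["position"]); return o+d*((z-o[2])/d[:,2])[:,None]
E
python3 - <<'E'
from h import *
tiles=[]
for n,(x0,y0) in {"scene":(330,120),"top":(240,70)}.items():
    p=env.grab_frame(n); im=p["image"]; hsv=cv2.cvtColor(im,cv2.COLOR_BGR2HSV)
    c=im[y0:y0+150,x0:x0+130]; tiles.append(cv2.resize(c,None,fx=3,fy=3,interpolation=cv2.INTER_CUBIC))
    m=((hsv[...,0]>100)&(hsv[...,0]<125)&(hsv[...,1]>150)&(hsv[...,2]>130)).astype(np.uint8)
    m[:, :200]=0
    k,l,st,_=cv2.connectedComponentsWithStats(m); i=1+np.argmax(st[1:,4])
    cs=max(cv2.findContours((l==i).astype(np.uint8),0,1)[0],key=cv2.contourArea)
    w=unproj(p,cs[:,0],0.24)[:,:2].astype(np.float32)
    print(n,st[i],"rect",cv2.minAreaRect(w)); 
    q=cv2.approxPolyDP(cs,4,True)[:,0]; print(np.c_[q,unproj(p,q,.24)])
    om=((hsv[...,0]>8)&(hsv[...,0]<22)&(hsv[...,1]>200)&(hsv[...,2]>180)).astype(np.uint8)
    k,l,st,ce=cv2.connectedComponentsWithStats(om)
    for j in range(1,k):
        if st[j,4]>60: print("cap",ce[j],st[j,4],unproj(p,ce[j],.15))
    for t in ["bottle0","handle","block","carton"]:
        for d in env.trace(p,t):
            ys,xs=np.nonzero(d["mask"]); print(t,round(d["score"],2),xs.min(),xs.max(),ys.min(),ys.max(),len(xs))
cv2.imwrite("pics/crop.png",np.hstack(tiles))
E
```

```text
scene [ 382  134   81  115 7035] rect ((0.7434688210487366, 0.08830849826335907), (0.2492278814315796, 0.1495676189661026), 82.34683990478516)
[[399.     134.       0.6873   0.2205   0.24  ]
 [382.     234.       0.6535  -0.0248   0.24  ]
 [452.     248.       0.8002  -0.0427   0.24  ]
 [462.     146.       0.833    0.2014   0.24  ]]
bottle0 0.95 340 363 322 342 404
bottle0 0.87 370 396 294 314 437
bottle0 0.77 284 304 299 318 330
handle 0.48 346 366 210 231 201
block 0.58 346 366 211 231 170
carton 0.92 340 387 93 133 1593
carton 0.37 193 267 317 328 414
top [ 249   80  106   69 5550] rect ((0.7409300208091736, 0.08721911907196045), (0.24793851375579834, 0.1492014080286026), 82.38980102539062)
[[258.      81.       0.8275   0.2002   0.24  ]
 [249.     135.       0.6846   0.2187   0.24  ]
 [346.     148.       0.6526  -0.024    0.24  ]
 [354.      93.       0.797   -0.0448   0.24  ]]
bottle0 0.78 385 410 216 235 386
bottle0 0.58 374 397 139 167 438
bottle0 0.47 247 354 79 185 8382
handle 0.68 178 217 154 200 1572
handle 0.53 327 332 164 184 71
block 0.98 428 453 226 247 513
block 0.35 386 410 216 234 359
carton 0.78 178 218 153 200 1642
```

View pics/crop.png

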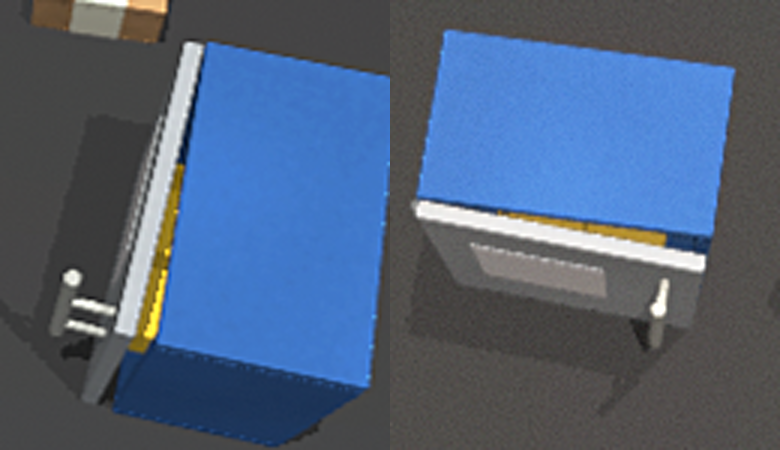

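The crop shows the door slightly ajar. The bar top is at scene px (354,212) and top px (329,173). Next: the door angle and the cap centres.

```bash
python3 - <<'E'
from h import *
yaw=-np.radians(7.63); c=np.array([.7422,.0878])
rz=lambda a:np.array([[np.cos(a),-np.sin(a)],[np.sin(a),np.cos(a)]])
hg=c+rz(yaw)@[-.075,.123]; print("hinge",hg)
px={"scene":dict(bar=(354,212.3),ho=(391.5,134.5),fo=(369,230.7),fi=(375,231.7)),"top":dict(bar=(329.3,172.7),ho=(249,142.3),fo=(344.3,160),fi=(345,155.7))}
for n in px:
    p=env.grab_frame(n)
    for k,uv in px[n].items():
        w=unproj(p,uv,.2375)[0,:2]; v=w-hg
        l={"bar":(-.054,-.215),"ho":(-.016,0),"fo":(-.016,-.246),"fi":(-.001,-.246)}[k]
        th=yaw-(np.arctan2(v[1],v[0])-np.arctan2(l[1],l[0]))
        print(n,k,w,"r",np.hypot(*v),np.hypot(*l),"theta",np.degrees((th+np.pi)%(2*np.pi)-np.pi))
    hsv=cv2.cvtColor(p["image"],cv2.COLOR_BGR2HSV)
    om=((hsv[...,0]>8)&(hsv[...,0]<26)&(hsv[...,1]>150)&(hsv[...,2]>210)).astype(np.uint8)
    k,l,st,ce=cv2.connectedComponentsWithStats(om)
    for j in range(1,k):
        if st[j,4]>60: print("cap",ce[j],st[j],unproj(p,ce[j],.15))
    if n=="scene": print(hsv[307,288:300],hsv[311:320,294])
E
```

```text
hinge [0.6842 0.2197]
scene bar [0.5923 0.0194] r 0.220343950741353 0.2216776939613005 theta 2.927437415554699
scene ho [0.6703 0.2191] r 0.013903642086660794 0.016 theta -9.820440850194641
scene fo [ 0.6262 -0.0191] r 0.24576695452441794 0.24651977608297473 theta 2.3092770322178993
scene fi [ 0.639  -0.0203] r 0.24416852136684233 0.24600203251192865 theta 2.814972639793987
cap [389.3947 300.9649] [381 293  18  17 228] [[ 0.6886 -0.152   0.15  ]]
cap [293.0085 306.4638] [285 298  17  18 235] [[ 0.4759 -0.1816  0.15  ]]
cap [354.8934 331.9426] [347 323  17  18 244] [[ 0.6151 -0.2236  0.15  ]]
[[ 21 175 253]
 [ 21 175 252]
 [ 21 175 252]
 [ 21 175 252]
 [ 21 175 252]
 [ 21 175 252]
 [ 21 175 252]
 [ 21 174 253]
 [ 21 174 253]
 [ 21 175 252]
 [ 21 175 253]
 [ 21 176 254]] [[ 22 172 253]
 [ 22 172 253]
 [ 22 169 255]
 [ 24 165 255]
 [ 12 207 220]
 [ 34 143 109]
 [ 67 176 172]
 [ 69 192 158]
 [ 51  47 164]]
top bar [0.59   0.0174] r 0.2230712319536789 0.2216776939613005 theta 3.238297783413783
top ho [0.6665 0.2186] r 0.01768594641607538 0.016 theta -11.096498853778803
top fo [ 0.6225 -0.0198] r 0.24727383557171254 0.24651977608297473 theta 3.0868263564317666
top fi [ 0.6336 -0.0216] r 0.24649662972752012 0.24600203251192865 theta 3.9934805970935714
cap [390.7424 145.0455] [384 139  14  14 132] [[ 0.6885 -0.1528  0.15  ]]
cap [417.9279 171.1351] [411 165  14  15 111] [[ 0.6158 -0.2253  0.15  ]]
cap [564.8958 363.0208] [559 358  13  13  96] [[ 0.119  -0.5852  0.15  ]]
```

Both cameras agree: θ≈3°, hinge at (0.684,0.220), bottles at (0.476,-0.182) and (0.615,-0.224). Next I'll dry-run the inverse kinematics along the arc.

```bash
cat >> h.py <<'E'
YC=-7.63; HG=np.array([.6842,.2197])
def door(th,x,y):
    a=np.radians(YC-th); c,s=np.cos(a),np.sin(a)
    return HG+np.array([c*x-s*y,s*x+c*y])
def hpose(th,z=.201): return [*door(th,-.054,-.215),z],[180,0,YC-th+OFF]
OFF=0
E
python3 - <<'E'
import h
from h import *
for h.OFF in (0,180,40,-140):
    print(h.OFF)
    for th in (3,20,40,60,80,102):
        print(th,h.hpose(th)[0],env.inverse_kinematics(*h.hpose(th)))
for th in (102,):
  for y in (-.086,-.164):
    for o in (0,180): print(door(th,.036,y),env.inverse_kinematics([*door(th,.036,y),.19],[180,0,YC-th+o]))
for b in ((.4759,-.1816),(.6152,-.2242)):
    for yw in (45,-45,135,-135): print(b,yw,env.inverse_kinematics([*b,.113],[180,0,yw]))
E
```

```text
0
3 [np.float64(0.5914665118629245), np.float64(0.01835080040404713), 0.201] [ 17.4441  19.7242  -6.2742   0.     -64.0016  61.9259]
20 [np.float64(0.5366497155270457), np.float64(0.05426145082856226), 0.201] [ 23.0069  14.7193 -13.508    0.     -61.7727  39.3631]
40 [np.float64(0.4889647701866974), np.float64(0.11470378559325634), 0.201] [ 31.7546  11.1125 -18.3473   0.     -60.5402  10.6154]
60 [np.float64(0.46482807492695144), np.float64(0.18781021339449352), 0.201] [ 40.588   11.0239 -18.4621   0.     -60.5141 -18.218 ]
80 [np.float64(0.4671508714158167), np.float64(0.2647630201034802), 0.201] [ 46.8564  14.4861 -13.8307   0.     -61.6833 -44.4864]
102 [np.float64(0.49983645677895217), np.float64(0.3427897393407786), 0.201] [ 49.7297  21.09    -4.2009   0.     -64.7091 -69.3597]
180
3 [np.float64(0.5914665118629245), np.float64(0.01835080040404713), 0.201] [  17.4441   19.7242   -6.2742   -0.      -64.0016 -118.0741]
20 [np.float64(0.5366497155270457), np.float64(0.05426145082856226), 0.201] [  23.0069   14.7193  -13.508    -0.      -61.7727 -140.6369]
40 [np.float64(0.4889647701
[... 2341 characters left out ...]
 0.2409] [ 41.2089  18.2667 -10.1261   0.     -61.6072 119.1611]
(0.4759, -0.1816) 45 [ -2.6029  17.353  -24.2983   0.     -48.3486 137.6029]
(0.4759, -0.1816) -45 [ -2.6029  17.353  -24.2983   0.     -48.3486  47.6029]
(0.4759, -0.1816) 135 [  -2.6029   17.353   -24.2983   -0.      -48.3486 -132.3971]
(0.4759, -0.1816) -135 [ -2.6029  17.353  -24.2983   0.     -48.3486 -42.3971]
(0.6152, -0.2242) 45 [ -5.8977  29.9309  -3.2259   0.     -56.8432 140.8977]
(0.6152, -0.2242) -45 [ -5.8977  29.9309  -3.2259   0.     -56.8432  50.8977]
(0.6152, -0.2242) 135 [  -5.8977   29.9309   -3.2259   -0.      -56.8432 -129.1023]
(0.6152, -0.2242) -135 [ -5.8977  29.9309  -3.2259   0.     -56.8432 -39.1023]
```

```bash
python3 - <<'E'
from h import *
import h
s=lambda:env.read_state()
pz=hpose(3)
env.goto([*pz[0][:2],.30],pz[1]); env.gripper_to(.6)
print(env.move_straight(pz[0],rate=.15,force_limit=10))
env.gripper_to(0,20); a=s(); print(a["clock"],a["opening"],a["finger_force"],a["force"],a["position"])
for th in np.linspace(3,102,12)[1:]:
    env.move_straight(*hpose(th),rate=.2)
    a=s(); print(round(th),a["force"],a["opening"]*87,a["position"][:2],round(a["clock"],2))
E
```

```text
False
6.6167 0.1284206166957645 19.987406046129763 [-0.2322  0.7802  0.8717] [0.5915 0.0184 0.201 ]
12 [ 0.0259  0.9267 -0.1765] 11.394425641228828 [0.5605 0.036 ] 6.94
21 [ 0.7242  1.0269 -1.3036] 11.15266013536663 [0.5339 0.0573] 7.27
30 [ 0.6808  1.7958 -0.4051] 10.965574754642804 [0.5107 0.0826] 7.59
39 [ 1.6413  2.1322 -1.1647] 11.191723281212157 [0.4916 0.1114] 7.92
48 [ 1.8192  1.9896 -1.3256] 11.042746623471306 [0.4772 0.1429] 8.26
57 [ 2.878   1.8732 -3.1265] 11.310144801220462 [0.4679 0.1763] 8.59
66 [ 3.953   1.9577 -3.0921] 11.119763968522685 [0.4638 0.2107] 8.92
75 [ 5.934   1.122  -2.8896] 11.647547748102662 [0.4651 0.2452] 9.24
84 [ 5.9776 -0.4813 -3.6226] 11.031447018488894 [0.4718 0.2789] 9.57
93 [ 5.7704 -0.8254 -1.2639] 11.044867831752214 [0.4836 0.3112] 9.89
102 [ 3.8397 -1.6833 -1.1525] 11.402061721746293 [0.5003 0.3414] 10.22
```

```bash
python3 - <<'E'
from h import *
a=env.read_state()
env.gripper_to(.5); p=a["position"]
env.move_straight([p[0],p[1],.30],rate=.2)
env.goto([.4759,-.1816,.30],[180,0,-60])
for n in ["scene","top"]:
    p=env.grab_frame(n); cv2.imwrite(f"pics/{n}1.png",p["image"])
    for t in ["rack","handle","bottle0","carton","cell0"]:
        for d in env.search_frame(p,t): print(n,t,d["xyz"],round(d["score"],2))
    if n=="scene": s=p["image"][100:260,270:430]
    else: s2=p["image"][100:260,220:380]
cv2.imwrite("pics/c1.png",cv2.resize(np.hstack([s,s2]),None,fx=2.5,fy=2.5,interpolation=cv2.INTER_CUBIC))
print(env.read_state()["clock"],door(102,-.054,-.215),door(102,.036,-.125))
E
```

```text
scene rack [0.5717, 0.2316, 0.0825] 0.71
scene handle [0.5714, 0.2322, 0.0826] 0.6
scene bottle0 [0.6767, -0.1541, 0.1338] 0.91
scene bottle0 [0.6084, -0.2211, 0.1511] 0.78
scene bottle0 [0.4895, -0.1978, 0.1069] 0.56
scene carton [0.6301, 0.4173, 0.0608] 0.94
scene cell0 [0.5793, 0.2311, 0.0765] 0.87
top rack [0.5574, 0.2322, 0.068] 0.94
top rack [0.4988, 0.3364, 0.2004] 0.52
top handle [0.5032, 0.3346, 0.2003] 0.62
top bottle0 [0.674, -0.1471, 0.126] 0.58
top bottle0 [0.4662, -0.1763, 0.1388] 0.5
top carton [0.6187, 0.4024, 0.0573] 0.8
top cell0 [0.5637, 0.2298, 0.068] 0.71
14.1917 [0.4998 0.3428] [0.5544 0.2278]
```

View pics/c1.png

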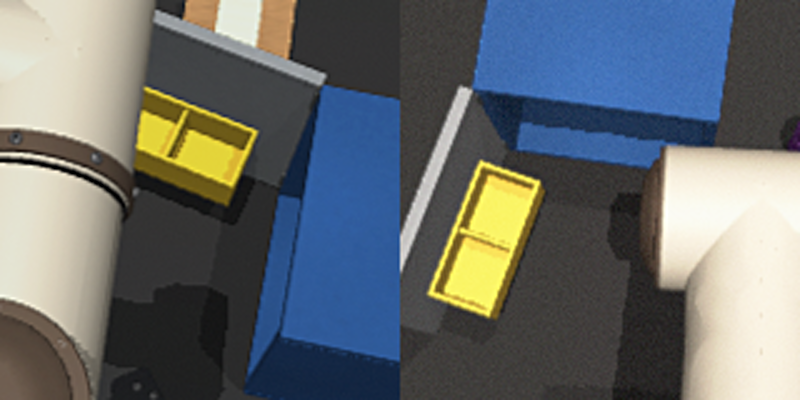

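The door stands wide open and the rack is clearly visible from above. Next I'll measure the rack rim from the top image and grasp bottle 0.

```bash
python3 - <<'E'
from h import *
p=env.grab_frame("top")
uv=np.array([(484,160),(543,182),(497,318),(430,293)])-[400,0]; uv=uv/2.5+[220,100]
w=unproj(p,uv,.116)[:,:2]; print(w,"centre",w.mean(0),"model",door(102,.036,-.125))
v=(w[0]-w[3])+(w[1]-w[2]); yd=np.degrees(np.arctan2(v[1],v[0]))-90; print("theta",YC-yd)
b=[.4759,-.1816]
print(env.move_straight([*b,.113],[180,0,-60],rate=.12,force_limit=8))
env.gripper_to(0,25); a=env.read_state(); print(a["opening"]*87,a["finger_force"],a["force"],a["position"])
env.move_straight([*b,.30],rate=.15); a=env.read_state(); print(a["opening"]*87,a["force"],a["clock"])
E
```

```text
[[0.6415 0.228 ]
 [0.6166 0.161 ]
 [0.4635 0.2084]
 [0.4907 0.2831]] centre [0.5531 0.2201] model [0.5544 0.2278]
theta 101.00078345853032
False
37.25008077069741 24.987461953896855 [ 0.1111 -0.835   2.6339] [ 0.476  -0.1818  0.1135]
37.18527712810503 [ 0.1545 -0.1864 -2.2831] 17.6583
```

```bash
cat >> h.py <<'E'
def proj(p,w):
    q=(np.atleast_2d(w)-p["position"])@rot(p)
    return np.c_[p["cx"]+p["fx"]*q[:,0]/-q[:,2],p["cy"]-p["fy"]*q[:,1]/-q[:,2]]
E
python3 - <<'E'
from h import *
out=[]
for n,(x0,y0) in {"top":(220,120),"scene":(300,110)}.items():
    p=env.grab_frame(n); im=cv2.resize(p["image"][y0:y0+110,x0:x0+80],None,fx=5,fy=5,interpolation=cv2.INTER_CUBIC)
    for th,col in ((102,(0,0,255)),(99,(255,0,255))):
        for pts,z in (([(0,-.045),(.072,-.045),(.072,-.205),(0,-.205)],.116),([(0,-.125),(.072,-.125)],.116),([(-.016,0),(-.001,0),(-.001,-.246),(-.016,-.246)],.237)):
            w=np.array([[*door(th,*q),z] for q in pts])
            uv=((proj(p,w)-[x0,y0]+.5)*5).astype(np.int32); cv2.polylines(im,[uv],True,col,1)
    out.append(im)
cv2.imwrite("pics/ov.png",np.hstack(out))
E
```

```text
(no output)
```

View pics/ov.png

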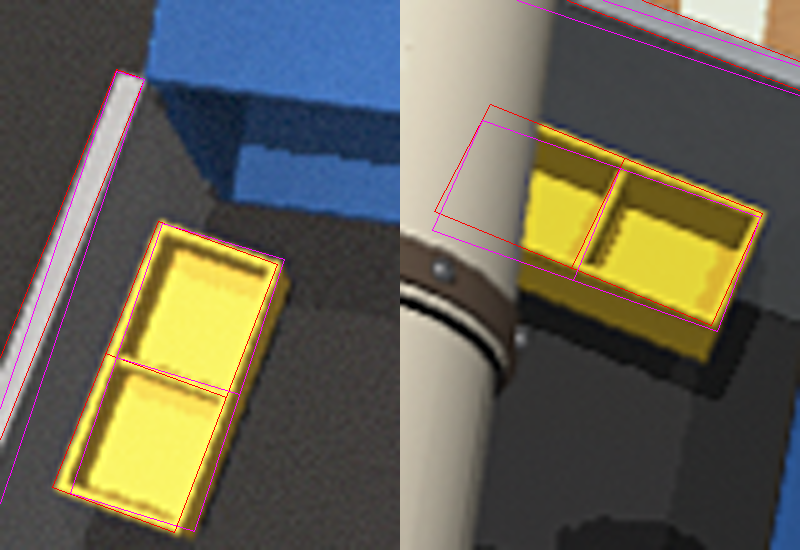

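Red (102°) fits the rack and panel well in both views. Placing bottle 0 in cell0.

```bash
cat >> h.py <<'E'
def place(y,th=101.8):
    c=door(th,.037,y); o=[180,0,YC-th]
    env.goto([*c,.36],o)
    env.move_straight([*c,.22],rate=.15)
    print("early contact",env.move_straight([*c,.19],rate=.05,force_limit=6))
    a=env.read_state(); print(a["position"],c,a["opening"]*87,a["force"])
    print("contact",env.move_straight([*c,.1805],rate=.03,force_limit=4))
    a=env.read_state(); print(a["position"],a["force"],a["clock"])
def letgo():
    a=env.read_state(); x,y,z=a["position"]
    env.gripper_to(.66); env.move_straight([x,y,.36],rate=.15); print(env.read_state()["clock"])
E
python3 - <<'E'
from h import *
a=env.read_state(); env.move_straight([*a["position"][:2],.36],rate=.2)
place(-.086)
E
```

```text
early contact False
[0.591  0.2135 0.1901] [0.5908 0.2134] 37.64449588362038 [-0.513   0.3858 -1.2723]
contact True
[0.5912 0.2138 0.1833] [-0.5306  0.2264  2.6827] 21.875
```

```bash
python3 - <<'E'
from h import *
letgo()
b=[.6152,-.2242]
env.goto([*b,.32],[180,0,-135]); env.gripper_to(.75)
p=env.grab_frame("top"); cv2.imwrite("pics/top2.png",p["image"][80:330,200:500])
print(env.move_straight([*b,.113],rate=.15,force_limit=8))
env.gripper_to(0,25); a=env.read_state(); print(a["opening"]*87,a["finger_force"],a["force"],a["position"])
env.move_straight([*b,.36],rate=.15); a=env.read_state(); print(a["opening"]*87,a["force"],a["clock"])
place(-.164)
E
```

```text
23.8917
False
37.514570452505694 24.985711653716862 [ 1.0182 -0.1569 -0.214 ] [ 0.6154 -0.2243  0.1131]
37.39210059297862 [ 0.3592  0.2613 -3.3379] 29.975
early contact False
[0.5175 0.2394 0.1901] [0.5172 0.2394] 37.35657766487408 [-0.9709 -0.0352 -3.1776]
contact True
[0.518  0.2397 0.183 ] [0.4267 0.9465 3.5521] 33.8583
```

View pics/top2.png

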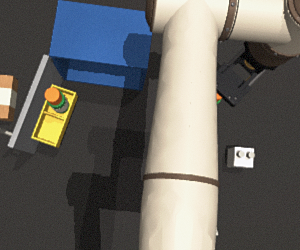

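Bottle 0 stands upright in the hinge-side compartment at crop (55,97). Now I'll release the second bottle, retreat and check.

```bash
python3 - <<'E'
from h import *
letgo()
env.goto([.35,-.35,.35],[180,0,-135]); env.dwell(.3)
out=[]
for n in ("scene","top"):
    p=env.grab_frame(n); out.append(p["image"][80:380,190:480])
cv2.imwrite("pics/fin.png",np.hstack(out)); print(env.read_state()["clock"])
E
```

```text
35.875
38.4667
```

View pics/fin.png

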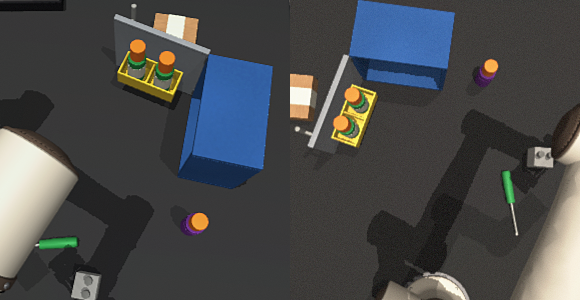

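Both green bottles stand upright, one in each compartment (crop (137,60) and (166,70)). The door is wide open and the purple bottle, block, screwdriver and carton are where they were.

```bash
python3 -c "
from workcell import env
print(env.close_job())"
```

```text
the job is handed in; nothing more can be done
None
```

The job is handed in at about 38 s: the door stands open at about 102°, both green bottles are upright in the rack, one in each compartment, and the final images show the other things undisturbed.

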